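Index the carving turntable and lock it

TASK

Turn the carving to its next working position: with a fingertip, gently push the upright wooden handle of the turntable's lever around its arc until the lever's pointer lines up with the scale mark that has the upright pin standing behind it. Then push the ball-ended locking lever beside the turntable all the way over, away from the robot. Only push: lift nothing, keep off the carving and its round wooden plate, and leave the loose things lying about where they are.

Things in the scene. Friction and masses are not known exactly. Their poses are not given: they have to be found in the camera images.
- base: round plywood base board, 400 mm across, 18 mm thick, fixed to the bench. Origin: centre of its underside, on the turntable's axis. Its -x side faces the robot (within 20 degrees) and carries six bold dark scale marks (20 x 5 mm), 139 to 159 mm from the axis, at -0.9, -0.65, -0.4, 0.4, 0.65, 0.9 rad from -x (counter-clockwise positive). Behind five of them flat 13 mm wooden plugs, behind one the pin.
- index_ring (a joint): angle of the lever and turntable about the vertical axis through the base's centre: 0 with the lever along the base's -x direction, positive counter-clockwise seen from above, stops at -1.2 and 1.2 rad. It starts near 0, turns stiffly (about 2.5 N at the handle) and stays where it is left.
- handle: upright round wooden handle of the lever, 21 mm in diameter, from 29 to 87 mm above the bench. Origin: on its axis, 120 mm from the turntable's axis, 59 mm above the bench; z up, -x outwards along the lever. Below it a flat steel bar (top 29 mm above the bench) runs inwards to the turntable; outwards there is only the small flat pointer.
- pointer (a point): outer tip of the lever's steel pointer, 4 mm wide, 139 mm from the turntable's axis, 25 mm above the bench, just at the inner ends of the scale marks. Its -x axis points outwards along the lever, so the pointer is at the pin's mark when the pin has y = 0 in this frame.
- pin: upright steel pin with a round black head (22 mm in diameter), 40 mm high over all, fixed in the hole behind one of the six bold marks, 173 mm from the turntable's axis: it tells which mark to set. Origin: centre of its foot, on top of the base board; its top is 58 mm above the bench.
- platter: round wooden plate, 170 mm across, that turns with the lever, and the flower carving fastened on it; centred on the turntable's axis, from 29 to 66 mm above the bench. Origin: centre of its underside. Not to be touched.
- lock (a joint): angle of the locking lever: 0 leaning to the base's -x (open), 1.0 leaning to the base's +x (locked, at its stop). It turns about an axis parallel to the base's y, 40 mm above the bench, moves with about 1 N at its ball and stays where it is left.
- lock_tip (a point): centre of the black ball (26 mm in diameter) on the locking lever's end, 93 mm above the bench at either end of its swing, 100 mm half-way. A steel rod (10 mm thick) runs 60 mm from it to the pivot, which is 12 mm to +x and 160 mm to -y of the base's centre in the base's frame. The block under it: 70 x 50 x 25 mm (base's x, y, z).
- dog: loose brass bench dog, 26 mm in diameter at its head and 61 mm high, standing on the base board behind the turntable; bystander. Origin: centre of its underside.
- offcut: loose wooden offcut, 45 x 24 x 22 mm, lying on the base board on its +y side; bystander. Origin: centre of its underside.
- gouge_a: loose carving gouge, 235 mm long, 27 mm high, lying on the bench to the right; bystander. Origin: at the bench, where handle (to -x) and blade (to +x) meet.
- gouge_b: loose carving gouge, 225 mm long, 27 mm high, lying on the bench to the left; bystander. Origin as for the other gouge.
- mallet: round carver's mallet, 80 mm in diameter and 190 mm high, standing on its head on the bench to the right; bystander. Origin: centre of its underside.
- glue: white bottle, 56 mm in diameter and 150 mm high, standing on the bench to the left; bystander. Origin: centre of its underside.

How it is judged (in metres and radians):
On the way, in this order (a step that is already met when the one before it is completed fails the run):
1. the pointer stands at the pin's mark, at rest, while the locking lever is still open (y of pin in the frame of pointer between -0.008 and 0.008 m and x of pin in the frame of pointer below 0 m and velocity of joint index_ring between -0.03 and 0.03 rad/s and value of joint lock below 0.3 rad), for 0.2 s.
2. the locking lever is pushed over to its far side (value of joint lock above 0.85 rad), for 0.2 s.
At the end, for the whole second after the job is handed in: The pin lies within 8 mm sideways of the lever pointer's line (about 2.6 degrees of ring angle), the ring is at rest, and the locking lever stands beyond 0.85 rad of its 1.0 rad swing (y of pin in the frame of pointer between -0.008 and 0.008 m and x of pin in the frame of pointer below 0 m and velocity of joint index_ring between -0.03 and 0.03 rad/s and value of joint lock above 0.85 rad); the robot touches nothing.
It fails at once if the carving or its round plate is touched (more than 2 N) (contact force between the arm and platter above 2 N).
It fails at once if the carving or its round plate is touched by the fingers (more than 2 N) (contact force between the fingers and platter above 2 N).
It fails at once if the turntable's lever is pushed or squeezed with more than 20 N (contact force between the fingers and handle above 20 N).
It fails at once if a loose bystander is moved more than 15 mm, or lifted (distance of any of dog, offcut, gouge_a, gouge_b, mallet, glue from where it was at the start of the episode above 0.015 m).
It also fails if it takes over 58 s, if anything falls off the work surface, if the arm or the gripper's body presses on something with over 40 N, if the wrist force passes 120 N, or if a joint passes its speed limit or range.

ROBOT

A 6-joint arm with a two-finger parallel gripper is mounted at the origin on the work surface. World frame = base frame: x ahead of the robot, y to its left, z up, the work surface at z = 0. Lengths are in m, angles in degrees, forces in N, time in s.
With the tool pointing down it reaches from about 0.4 to 0.825 m from the base axis. Payload 7 kg.
Tool frame: the origin (TCP) lies midway between the tips of the shut fingers; the grasp point (between the pads) lies 19 mm behind it; z points along the fingers, y is the line along which they close (so a half turn about z gives the same grasp; the last joint's range is limited). The gripper opens to 88 mm and grips with 3 to 60 N. Pads are 19 mm wide; open, the fingers measure 130 mm over their backs; the gripper's body (78 mm by 193 mm) begins 47 mm behind the grasp point.
Start: joints at [-56.488, 20.546, 0.682, 0, -70.136, -16.507], TCP at [0.197, -0.645, 0.227] pointing down, gripper open.
Joint ranges: [-176.03, 176.03], [-82.01, 121.73], [-58.28, 71.71], [-173.87, 95.51], [-174.79, -0.11], [-173.66, 173.66]. Speed limits (degrees/s): [136.94, 136.94, 172.46, 180, 180, 180].

INTERFACE

Orientations are given as a 3x3 rotation matrix whose columns are the frame's x, y, z axes.
In Python, from rig import robot gives the robot as it stands. Calls block until the motion is done:
- robot.goto(position, orientation): joint-space move of the TCP to a pose.
- robot.servo_line(position, ori=None, speed=0.15): straight line of the TCP; ori=None keeps the orientation; speed is the mean speed in m/s.
- robot.movej(angles): joint-space move.
- robot.move_gripper(opening): opening from 0.0 (shut) to 1.0 (fully open); the grip force is fixed at half the most; returns when the fingers have stopped.
- robot.dwell(seconds).
- robot.ik(position, orientation): joint angles nearest the present ones, or None.
- robot.grab_frame(name): name is "side" or "top" or "wrist"; returns (picture, depth): 384x512x3 uint8, red, green, blue; 384x512 float32, m along the optical axis (not along the pixel's ray), 0 where there is no reading.
- robot.camera_info(name): a dict with "vfov" (degrees; the focal length in pixels is half the picture's height over the tangent of half this angle, whatever the lens; pixels are square), "cx", "cy" (the principal point, pixels), "view" (4x4, takes a point from world to camera coordinates); the wrist camera has in their place "T_tool_cam" (4x4, takes a point from camera to tool coordinates, whose origin is the TCP and whose axes are the flange's). Camera axes: x right, y down, z forward; pixel columns grow to the right and rows downward; lengths in m; the calibration is good to about 2 mm. A picture is of the moment at which its call begins: read the wrist's pose just before it. camera_info takes no time and is no camera call.
A pose or a line that the arm cannot do raises robot.Unreachable and nothing moves.
- robot.job_done(): hands the job in, once; it reports no verdict.
Readings, each from a call of its own:
- robot.read_t(): time.
- robot.read_qpos(): joint angles.
- robot.read_qvel(): joint speeds.
- robot.read_effort(): joint torques, N m.
- robot.read_position(): TCP position.
- robot.read_tcp_rot(): TCP orientation.
- robot.read_force(): force on the tool from outside, world axes, zero at the start.
- robot.read_ft_torque(): the same for the moment, N m.
- robot.read_grip_width(): opening from 0.0 (shut) to 1.0 (fully open).
Only numpy, scipy, OpenCV 4.12 (cv2) and the standard library are available. Lean on these libraries where they do the work, as an engineer would, in place of code of your own. Each camera call takes 0.05 s, during which the arm holds its last target. There are 200 camera calls.

## Working session

There is one attempt and no reset: what is moved stays moved. The work goes in short steps, each a Python script; the robot and the scene stay as the last script left them, time stands still between calls to the robot, and variables do not carry over. Pictures are saved under pics/ and viewed, on a budget of 10 in all, crops included, one or two more only if the job needs it, and the job is handed in when it is done.

```bash
mkdir -p pics; ls; cat > h.py <<'E'
import numpy as np, cv2
from rig import robot
def K(name):
    c=robot.camera_info(name); f=192/np.tan(np.radians(c["vfov"])/2); return c,f
def cloud(name,d):
    c,f=K(name); v,u=np.mgrid[:384,:512]
    P=np.stack([(u-c["cx"])/f*d,(v-c["cy"])/f*d,d,np.ones_like(d)],-1)
    return P@np.linalg.inv(c["view"]).T
def ray(name,u,v,z):
    c,f=K(name); M=np.linalg.inv(c["view"]); o=M[:3,3]; r=M[:3,:3]@[(u-c["cx"])/f,(v-c["cy"])/f,1]
    return o+r*(z-o[2])/r[2]
E
python3 - <<'E'
from h import *
for n in("top","side"):
    im,d=robot.grab_frame(n); np.savez(f"{n}.npz",im=im,d=d)
    cv2.imwrite(f"pics/{n}.png",cv2.resize(im[:,:,::-1],(800,600),interpolation=cv2.INTER_CUBIC))
    c,f=K(n);print(n,f,c["cx"],c["cy"],np.linalg.inv(c["view"]).round(3).tolist(),(d==0).mean())
E
```

```text
pics
top 408.13147841790595 251.11605024273587 188.07566229008899 [[0.021, -0.985, 0.172, 0.295], [-1.0, -0.024, -0.017, 0.01], [0.02, -0.171, -0.985, 1.555], [0.0, 0.0, 0.0, 1.0]] 0.004277547200520833
side 433.8346944641406 259.841787406418 188.4619726275039 [[-0.975, -0.133, 0.18, 0.316], [-0.224, 0.589, -0.776, 0.963], [-0.002, -0.797, -0.604, 0.841], [0.0, 0.0, 0.0, 1.0]] 0.0040283203125
```

View pics/top.png

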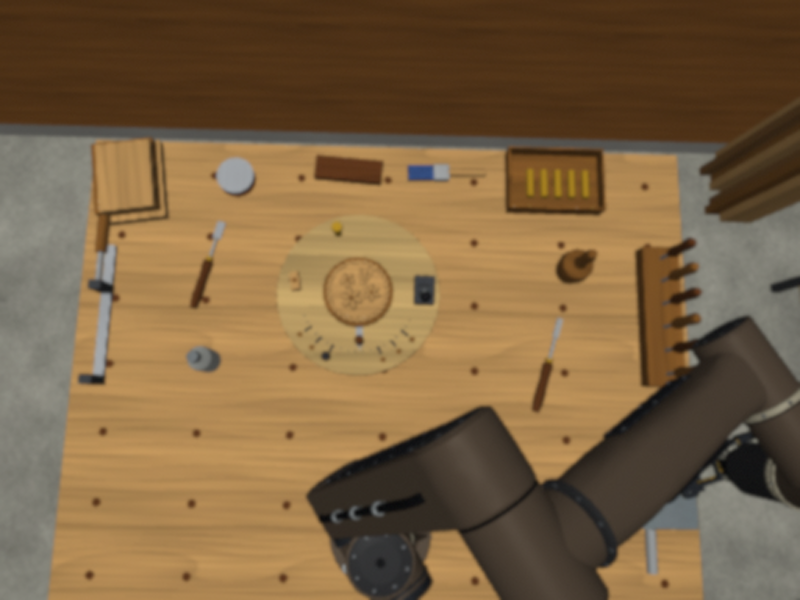

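View pics/side.png

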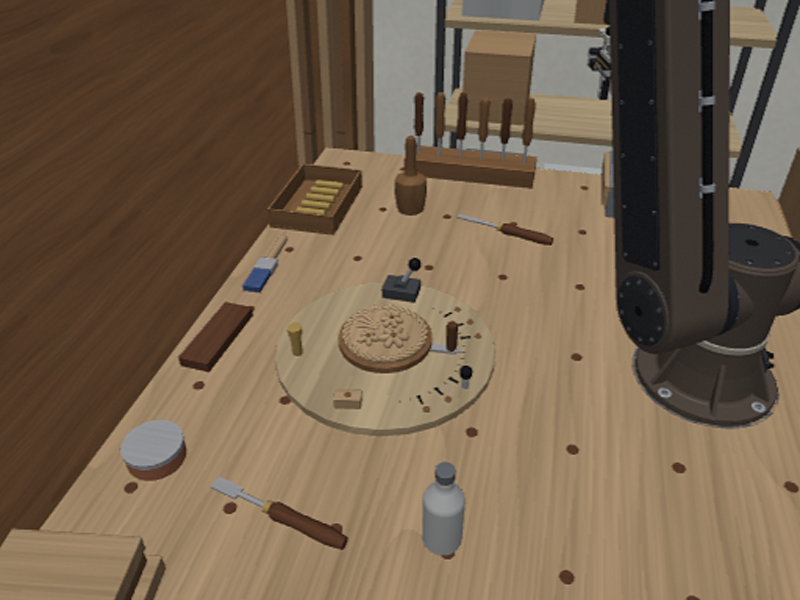

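```bash
python3 - <<'E'
from h import *
D={n:np.load(n+".npz") for n in("top","side")}
def blob(n,c,r,zc,thr):
    im=D[n]["im"].max(2).astype(float); u0,v0=np.array(c)/1.5625
    v,u=np.mgrid[:384,:512]; m=((u-u0)**2+(v-v0)**2<r*r)&(im<thr)
    p=ray(n,u[m].mean(),v[m].mean(),zc); print(n,m.sum(),p.round(4)); return p
for n in D:
    P=cloud(n,D[n]["d"].astype(float))[...,:3]; z=P[...,2]
    g=(np.abs(P[...,0]-.6)<.3)&(np.abs(P[...,1]-.06)<.25)
    print(n,"bench z",np.median(z[g&(z<.009)]))
    m=(g&(z>.012)&(z<.024)).astype(np.uint8); m=cv2.morphologyEx(m,cv2.MORPH_OPEN,np.ones((3,3)))
    k,l,s,_=cv2.connectedComponentsWithStats(m); i=1+s[1:,4].argmax()
    print("base",cv2.minEnclosingCircle(P[l==i][:,:2].astype(np.float32)))
    m=(g&(z>.042)&(z<.075)).astype(np.uint8);k,l,s,_=cv2.connectedComponentsWithStats(m)
    for i in range(1,k):
        if s[i,4]>3: print(" blob",s[i,4],P[l==i].mean(0).round(4),cv2.minEnclosingCircle(P[l==i][:,:2].astype(np.float32)))
print("pin");blob("top",(326,356),6,.052,60);blob("side",(466,373),6,.052,60)
print("ball");blob("top",(425,296),5,.093,60);blob("side",(414,264),6,.093,60)
E
```

```text
top bench z 0.0009359910668762517
base ((0.5627613067626953, 0.06776987016201019), 0.20029084384441376)
 blob 4 [0.7012 0.1177 0.0676] ((0.7011551856994629, 0.11751818656921387), 0.006004242692142725)
 blob 1477 [0.5606 0.0668 0.0532] ((0.5622249245643616, 0.06672893464565277), 0.0846853032708168)
 blob 27 [0.5926 0.2222 0.0445] ((0.5924424529075623, 0.22021794319152832), 0.017883850261569023)
 blob 155 [ 0.5727 -0.092   0.0475] ((0.5704564452171326, -0.0942607969045639), 0.039938345551490784)
 blob 29 [0.4053 0.1374 0.0585] ((0.4056597650051117, 0.137725830078125), 0.010462390258908272)
side bench z 0.0014757762188779555
base ((0.5662277340888977, 0.06602852791547775), 0.20337079465389252)
 blob 216 [ 0.5691 -0.0898  0.0479] ((0.5708864331245422, -0.09278467297554016), 0.04062413424253464)
 blob 1887 [0.5602 0.0791 0.0532] ((0.564979076385498, 0.06898370385169983), 0.08674126118421555)
 blob 62 [0.7099 0.127  0.0588] ((0.7113876342773438, 0.12465181946754456), 0.011285943910479546)
 blob 72 [0.443  0.0667 0.0589] ((0.4428669214248657, 0.06294594705104828), 0.01099860854446888)
 blob 63 [0.4058 0.1408 0.0566] ((0.4062616527080536, 0.1385292410850525), 0.011740796267986298)
 blob 11 [0.6005 0.219  0.0429] ((0.602562665939331, 0.22152866423130035), 0.008846222423017025)
 blob 16 [0.575  0.2207 0.0428] ((0.5766242146492004, 0.21970221400260925), 0.01180429570376873)
 blob 4 [0.6025 0.2345 0.0434] ((0.6020245552062988, 0.23582565784454346), 0.004302853252738714)
pin
top 6 [0.4066 0.1396 0.052 ]
side 55 [0.4053 0.1364 0.052 ]
ball
top 54 [ 0.546  -0.0898  0.093 ]
side 48 [ 0.5447 -0.0978  0.093 ]
```

```bash
cat >> h.py <<'E'
A0=np.array([.563,.0675]); PIN=np.array([.4057,.138])
def R(yaw,s=1): # s=1: tool x along world x rotated by yaw
    c,n=np.cos(yaw)*s,np.sin(yaw)*s
    return np.array([[c,n,0],[n,-c,0],[0,0,-1.]])
def wcam(tag):
    p,r=robot.read_position(),robot.read_tcp_rot(); im,d=robot.grab_frame("wrist"); c,f=K("wrist")
    T=np.eye(4);T[:3,:3]=r;T[:3,3]=p; T=T@np.array(c["T_tool_cam"])
    np.savez(tag+".npz",im=im,d=d,T=T,k=[f,c["cx"],c["cy"]]); cv2.imwrite(f"pics/{tag}.png",im[:,:,::-1])
def wray(tag,u,v,z):
    D=np.load(tag+".npz");T=D["T"];f,cx,cy=D["k"]; r=T[:3,:3]@[(u-cx)/f,(v-cy)/f,1]; o=T[:3,3]
    return (o+r*(z-o[2])/r[2])[:2]
E
python3 - <<'E'
from h import *
print(robot.read_tcp_rot().round(2).tolist(),np.round(robot.camera_info("wrist")["T_tool_cam"],3).tolist(),robot.camera_info("wrist")["vfov"])
for s in(1,-1): print(s,robot.ik([.44,.04,.36],R(0,s)))
s=min((1,-1),key=lambda s:9e9 if robot.ik([.44,.04,.36],R(0,s)) is None else abs(robot.ik([.44,.04,.36],R(0,s))[5]))
robot.move_gripper(0.0); robot.goto([.44,.04,.36],R(0,s)); print(s,robot.read_t(),robot.read_position(),robot.read_qpos()); wcam("w1")
E
```

```text
[[-0.96, -0.29, -0.0], [-0.29, 0.96, 0.0], [0.0, 0.0, -1.0]] [[0.0, -0.962, -0.274, 0.075], [1.0, 0.0, 0.0, -0.001], [0.0, -0.274, 0.962, -0.157], [0.0, 0.0, 0.0, 1.0]] 65.85908622532439
1 [ 30.92367041  -5.89585033 -13.22943587   0.         -82.66641445
  59.07632959]
-1 [  30.92367041   -5.89585033  -13.22943587    0.          -82.66641445
 -120.92367041]
1 4.1417 [0.44010598 0.03958    0.35981958] [ 3.08653545e+01 -5.86965954e+00 -1.32298580e+01  1.48093003e-03
 -8.26664972e+01  5.90620375e+01]
```

View pics/w1.png

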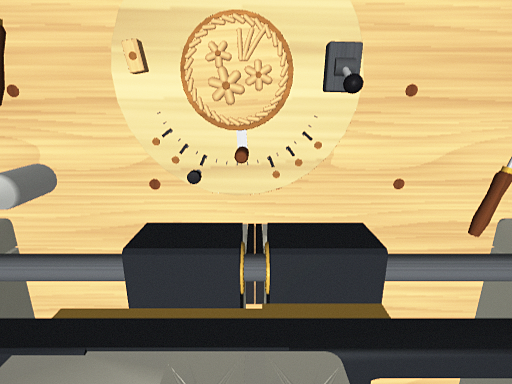

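```bash
cat >> h.py <<'E'
def wblob(tag,c,r,mask,z):
    v,u=np.mgrid[:384,:512]; m=((u-c[0])**2+(v-c[1])**2<r*r)&mask
    if not m.any(): return None
    p=wray(tag,(u[m].min()+u[m].max())/2,(v[m].min()+v[m].max())/2,z); q=wray(tag,u[m].mean(),v[m].mean(),z)
    print(tag,m.sum(),u[m].mean().round(1),v[m].mean().round(1),p.round(4),q.round(4)); return q
E
python3 - <<'E'
from h import *
D=np.load("w1.npz"); im=D["im"].astype(int); T=D["T"]; d=D["d"].astype(float); f,cx,cy=D["k"]
v,u=np.mgrid[:384,:512]
P=(np.stack([(u-cx)/f*d,(v-cy)/f*d,d,np.ones_like(d)],-1)@T.T)[...,:3]; z=P[...,2]
dark=im.max(2)<70
print("pin");wblob("w1",(194,177),10,dark,.053)
print("ball");wblob("w1",(353,83),12,dark&(z>.075),.095)
near=lambda a,b,r:(np.hypot(u-a,v-b)<r)
for nm,c,r,lo,hi in(("handle top",(241,152),15,.078,.095),("platter",(236,70),75,.035,.075),("base",(236,90),140,.012,.024),("pintop",(194,177),14,.05,.065),("ball",(353,83),14,.085,.12),("block",(343,67),30,.02,.05)):
    m=near(*c,r)&(z>lo)&(z<hi); Q=P[m]; print(nm,m.sum(),Q.mean(0).round(4),cv2.minEnclosingCircle(Q[:,:2].astype(np.float32)),np.median(Q[:,2]).round(4))
E
```

```text
pin
w1 145 193.8 176.5 [0.406  0.1356] [0.4059 0.1352]
ball
w1 306 352.6 82.8 [ 0.5446 -0.0936] [ 0.5443 -0.0938]
handle top 151 [0.4444 0.0577 0.0843] ((0.44393306970596313, 0.057863783091306686), 0.010414935648441315) 0.0849
platter 10694 [0.5654 0.0641 0.0505] ((0.5632146000862122, 0.06478849798440933), 0.08495177328586578) 0.0503
base 27427 [0.5295 0.0714 0.0167] ((0.5631429553031921, 0.06448565423488617), 0.19944633543491364) 0.0167
pintop 148 [0.4066 0.135  0.056 ] ((0.40610745549201965, 0.13564683496952057), 0.01071243453770876) 0.0562
ball 320 [ 0.544  -0.0923  0.1007] ((0.5445050001144409, -0.09440187364816666), 0.012731024995446205) 0.1014
block 1324 [ 0.5759 -0.0889  0.041 ] ((0.5715707540512085, -0.09308415651321411), 0.040041957050561905) 0.0416
```

```bash
cat >> h.py <<'E'
A=np.array([.5632,.0647]); PHI=.4234
def pose(phi,t,z,r=.122):
    u=np.array([-np.cos(phi),np.sin(phi)]); w=np.array([np.sin(phi),np.cos(phi)])
    return [*(A+r*u-t*w),z],R(-phi)
E
python3 - <<'E'
from h import *
ph=-.057
robot.goto(*pose(ph,.055,.15)); p,o=pose(ph,.055,.045); robot.servo_line(p,o,.12)
print(robot.read_t(),robot.read_force()); f0=robot.read_force()
w=np.array([np.sin(ph),np.cos(ph)])
t=.055
while t>.008:
    t-=.0025; p,o=pose(ph,t,.045); robot.servo_line(p,o,.03)
    f=robot.read_force()-f0; print(round(t,4),f.round(2))
    if np.linalg.norm(f[:2])>1.2: break
print(robot.read_t(),robot.read_position()); wcam("w2")
E
```

```text
6.075 [-1.43219553  0.01599996  0.04275069]
0.0525 [ 1.23 -0.58  0.21]
6.325 [0.44477575 0.00564847 0.04554257]
```

View pics/w2.png

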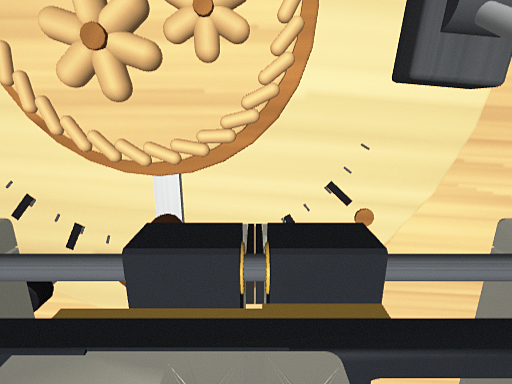

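```bash
python3 - <<'E'
from h import *
ph=-.057; w=np.array([np.sin(ph),np.cos(ph)])
robot.dwell(.3); f0=robot.read_force(); t=.050
while t>.008:
    t-=.003; p,o=pose(ph,t,.045); robot.servo_line(p,o,.03); robot.dwell(.1)
    f=robot.read_force()-f0; print(round(t,4),f.round(2))
    if f[:2]@w<-1.2: break
print(robot.read_t(),robot.read_position())
E
```

```text
0.047 [-0.18 -0.42  0.22]
0.044 [-0.35 -0.43  0.54]
0.041 [ 0.51 -1.51  0.  ]
7.8083 [0.44370264 0.01684818 0.04499108]
```

```bash
python3 - <<'E'
from h import *
f0=robot.read_force()
p,o=pose(-.057,.0315,.045); robot.servo_line(p,o,.03); print(robot.read_force().round(2))
for ph in np.linspace(-.057,.33,6)[1:]:
    p,o=pose(ph,.0315,.045); robot.servo_line(p,o,.04); print(ph.round(3),robot.read_force().round(2))
robot.dwell(.2); print(robot.read_force().round(2),robot.read_position())
p,o=pose(.33,.0515,.045); robot.servo_line(p,o,.06); robot.servo_line([p[0],p[1],.13],o,.12)
robot.goto([.44,.04,.30],R(0)); wcam("w3"); print(robot.read_t())
E
cat > meas.py <<'E'
from h import *
import sys
def clouds(tag):
    D=np.load(tag+".npz"); T=D["T"]; d=D["d"].astype(float); f,cx,cy=D["k"]; v,u=np.mgrid[:384,:512]
    return (np.stack([(u-cx)/f*d,(v-cy)/f*d,d,np.ones_like(d)],-1)@T.T)[...,:3]
def find(P,c,r,lo,hi):
    m=(np.hypot(P[...,0]-c[0],P[...,1]-c[1])<r)&(P[...,2]>lo)&(P[...,2]<hi)
    m[210:]=False
    return np.array(cv2.minEnclosingCircle(P[m][:,:2].astype(np.float32))[0]),m.sum()
P=clouds(sys.argv[1]); a,na=find(P,A,.1,.035,.075); p,n=find(P,(.406,.1355),.02,.05,.068)
v=P.reshape(-1,3); g=(v[:,2]>.078)&(v[:,2]<.097)&(abs(np.hypot(*(v[:,:2]-A).T)-.12)<.02)&(abs(v[:,0]-.45)<.05)&(v[:,1]>.03)
h=np.array(cv2.minEnclosingCircle(v[g][:,:2].astype(np.float32))[0])
an=lambda q:np.arctan2((q-a)[1],-(q-a)[0])
print("axis",a,na,"pin",p,n,an(p),"handle",h,g.sum(),an(h),"pin y err mm",1e3*.173*(an(h)-an(p)))
E
python3 meas.py w3
```

```text
[ 0.23 -0.47 -0.42]
0.02 [-0.33 -0.32 -0.56]
0.098 [-0.41 -1.56  0.06]
0.175 [-1.32 -0.77  0.49]
0.253 [-1.29 -0.59 -0.41]
0.33 [-1.37 -0.76 -0.16]
[-1.79 -1.58 -0.14] [0.43774007 0.07437636 0.04504431]
12.5417
axis [0.56352723 0.0648685 ] 13967 pin [0.40568307 0.13562842] 194 0.421430758124244 handle [0.44884822 0.10003327] 200 0.29753412033280924 pin y err mm -21.434118337918218
```

View pics/w3.png

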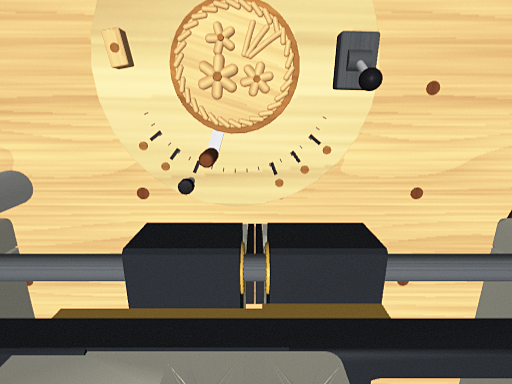

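The lever turned part-way: handle at (208,157), pin at (186,186), about 0.125 rad still to go. The measured finger lag is 0.033 rad.

```bash
python3 - <<'E'
from h import *
p,o=pose(.33,.0515,.10); robot.goto(p,o); robot.servo_line([p[0],p[1],.045],o,.12)
for ph,t in((.33,.034),(.39,.0315),(.455,.0315)):
    p,o=pose(ph,t,.045); robot.servo_line(p,o,.03); print(robot.read_force().round(2))
robot.dwell(.2)
p,o=pose(.455,.0515,.045); robot.servo_line(p,o,.06); robot.servo_line([p[0],p[1],.13],o,.12)
robot.goto([.44,.04,.30],R(0)); wcam("w4"); print(robot.read_t())
E
python3 meas.py w4
```

```text
[-0.15 -0.71  0.04]
[-2.1  -0.93  0.82]
[-2.37 -0.81 -0.95]
17.925
axis [0.56331503 0.06455351] 13984 pin [0.40589106 0.13512322] 197 0.42142101425818723 handle [0.45434293 0.11414732] 201 0.4270915661411764 pin y err mm 0.9810054757571229
```

View pics/w4.png

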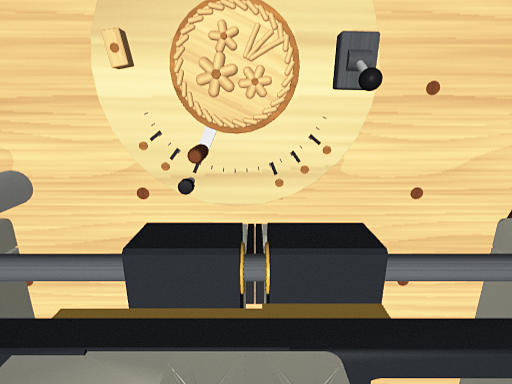

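The pointer now points at the pin's mark (handle 197,153; pin 186,186; error about 1 mm). Next, the locking lever, with its ball at (370,78).

```bash
python3 - <<'E'
from h import *
robot.goto([.490,-.094,.16],R(0)); robot.servo_line([.490,-.094,.086],R(0),.12); robot.dwell(.2)
f0=robot.read_force(); x=.490
while x<.592:
    x+=.006 if x<.566 else .003
    robot.servo_line([x,-.0945,.086],speed=.04); f=robot.read_force()-f0; print(round(x,3),f.round(1),end=" ")
    if f[0]<-6: break
print(robot.read_position(),robot.read_t())
robot.servo_line([x-.04,-.0945,.086],speed=.08); robot.servo_line([x-.04,-.0945,.16],speed=.12)
robot.goto([.44,.0,.30],R(0)); robot.dwell(.3); wcam("w5"); print(robot.read_t())
E
python3 meas.py w5
```

```text
0.496 [-0.6  1.4 -0.7] 0.502 [-0.   1.1  0.2] 0.508 [-1.1  1.  -0.7] 0.514 [-1.2  1.2 -0.6] 0.52 [-1.   1.9 -0.4] 0.526 [-0.9  0.4  0.2] 0.532 [-0.3  1.2 -0.8] 0.538 [-1.1  0.9  0.2] 0.544 [-1.1  1.5 -0.5] 0.55 [ 0.2  1.3 -0.5] 0.556 [ 0.2  1.3 -0.8] 0.562 [0.1 0.9 0.5] 0.568 [-1.   1.6 -0.6] 0.571 [-0.9  0.7 -0.7] 0.574 [-0.7  1.3 -1.1] 0.577 [-3.  -0.   0.5] 0.58 [-10.2   1.9   3.8] [ 0.57739394 -0.09471893  0.08550446] 24.6083
27.1833
axis [0.56316072 0.06478793] 14038 pin [0.40568253 0.13498196] 196 0.4193040904686063 handle [0.45369896 0.11393746] 210 0.42203114022296656 pin y err mm 0.47177960750432807
```

View pics/w5.png

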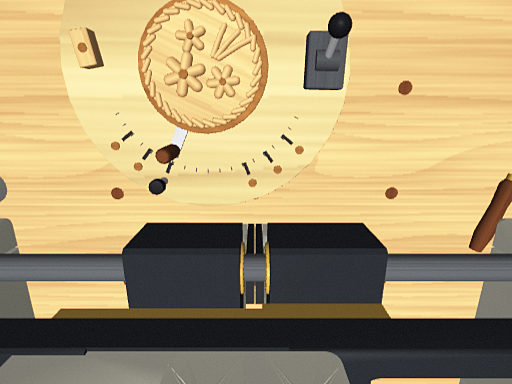

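The ball now leans away from the robot at (340,25), and the force rose to 10 N at the stop. I'll check its position and hand in.

```bash
python3 - <<'E'
from h import *
x=wray("w5",340,25,.093); print("ball",x,"lock approx",.5+np.arcsin((x[0]-.5715)/.06))
if x[0]>.595: robot.job_done(); print("done",robot.read_t())
E
```

```text
ball [ 0.59933965 -0.09632887] lock approx 0.9824987406078649
the job is handed in; nothing more can be done
the job is handed in; nothing more can be done
```

The job is handed in, at about 27 s on the robot's clock. Both steps checked out in the last wrist picture.

- **Turntable lever:** I pushed the handle round with the shut fingertips in two strokes, measuring after the first to correct the second. The pin's line and the lever's line agree to about 0.5 mm (8 mm allowed). The measurement before locking gave about 1 mm.
- **Locking lever:** I pushed the ball over until it met its stop, where the force rose to about 10 N. The ball's position gives a lock angle of about 0.98 rad, against the 0.85 needed.
- **Forces:** on the handle they read about 2.5 N at most, though the wrist reading carries roughly 1 N of noise. An early contact trigger before the first push was a false alarm from that noise and did no harm.
- **Robot and loose things:** the gripper was clear of everything at hand-in. The bystanders looked undisturbed where visible in the close views. I did not measure their positions or take a final overview picture.

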